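# Lock in the kiln's T-key and enter the firing programme

### The arm

A 6-joint arm with a two-finger parallel gripper is mounted at the origin on a cart in front of the work surface, level with it; the furniture and walls round the work are solid. World frame = base frame: x ahead of the robot, y to its left, z up, the work surface at z = 0. Lengths are in m, angles in rad, forces in N, time in s.
With the tool pointing down it reaches from about 0.225 to 0.875 m from the base axis. Payload 3.4 kg.
Tool frame: the origin (TCP) lies at the very end of the fingers, on their centre line; the grasp point (between the pads) lies 19 mm behind it (manip.grasp_offset is the distance from the TCP to the grasp point, in m); x points along the fingers, y is the direction in which the jaws open and shut, and the axes are right-handed (so a half turn about x gives the same grasp; the last joint's range is limited). The gripper opens to 85 mm and grips with 20 to 120 N. Pads are 22 mm wide; open, the fingers measure 114 mm over their backs; the gripper's body (76 mm by 85 mm) begins 54 mm behind the grasp point. The pads swing forward as they close: fully open they stand 13 mm farther back than shut.
Start: joints at [1.121, 0.276, 1.505, -0, 1.361, -0.121], TCP at [0.186, 0.544, 0.231] pointing down, gripper open.
Joint ranges: [-2.89, 2.89], [-0.75, 2.08], [0.22, 2.7], [-1.18, 4.32], [0.11, 2.71], [-2.7, 2.7]. Speed limits (rad/s): [2.57, 2.57, 3.14, 3.14, 3.14, 3.14].

### API

Orientations are given as a unit quaternion [w, x, y, z].
In Python, from rig import manip gives the robot as it stands.
- The arm moves only by the tool step_arm, never from a script. Its argument "increments" is a list of rows, each an object with "grip": the opening, from 0 (shut) to 1 (fully open); "delta_pos": the shift along the world's x, y, z in m, a list of three; "twist": the turn about the world's z in degrees. A call has 1 to 10 rows; each row shifts and turns the commanded pose from where the row before left it; what a row does not reach is not made up. A row lasts 1/12 s, in which the tool goes at most 41.7 mm and 7.16 degrees, less where a joint would pass 70% of its speed; a pose out of reach is approached as far as the arm can. A call with a gripper value outside its range is refused whole. The fingers move at their own pace and stop on an object; "force" is the grip in N (left out, the last holds). Time passes only in rows, so rows that do not move let the fingers close. It gives the time, the measured TCP pose, the force and the opening at its end, in the units of the state.
- manip.get_state(): the state, without advancing time (a new reading comes with each control period).
- manip.get_image(name): name is "scene" or "top" or "wrist"; returns a dict with "img" (400x640x3 uint8, red, green, blue), "fx", "fy", "cx", "cy" (pixels), "rvec" (rotation vector, rad) and "tvec" (3), from world to camera coordinates, as OpenCV has them; the wrist camera has in their place "mount" (4x4, takes a point from camera to tool coordinates, whose origin is the TCP and whose axes are the tool frame's). Camera axes: x right, y down, z forward; pixel columns grow to the right and rows downward; lengths in m; the calibration is good to about 2 mm. A picture is of the moment at which its call begins: read the wrist's pose just before it. There is no depth.
- manip.sign_off(): hands the job in, once; it reports no verdict.
The state is a dict: "clock": time; "qpos": joint angles; "qd": joint speeds; "effort": joint torques, N m; "position": TCP position; "ee_rot": TCP orientation; "contact_force": force on the tool from outside, world axes, zero at the start; "moment": the same for the moment, N m; "width": finger opening in m.
Only numpy, scipy, OpenCV 4.12 (cv2) and the standard library are available. Lean on these libraries where they do the work, as an engineer would, in place of code of your own. Each camera call takes 0.05 s, during which the arm holds its last target. There are 200 camera calls.

### The job

Take the orange-handled T-key from its wooden stand, lower it through the slot of the blue lock box until its collar sits on the lid, turn it a quarter turn so that it is held, and let go. Then start the kiln's programme on the grey desk by pressing the keys fully, one at a time, in the order blue, yellow, green, letting each spring back up. Do not press the red key, and leave the dish, bowl and wooden mould where they are.

Things in the scene. Friction and masses are not known exactly. Their poses are not given: they have to be found in the camera images.
- tkey: T-key, 88 mm tall, 0.16 kg, upright in the stand. Origin: centre of its underside; z up, x along its bars. From below: steel toggle 46 (x) by 11 mm (y), z 0 to 12 mm; shank 12 mm thick; collar 40 mm across, z 30 to 38 mm; shaft 16 mm thick; orange handle bar, parallel to the toggle, 70 (x) by 16 mm (y), z 62 to 88 mm: grip it across the 16 mm.
- stand: Fixed wooden parking stand, 86 x 60 x 40 mm; origin: centre of its underside; z up, x along its slot (53 x 18 mm, 34 mm deep) in which the T-key stands, its origin 10 mm above the table, its collar on the stand's top, its x along the stand's x.
- lock_box: Fixed blue lock box, 110 x 110 x 70 mm, empty inside (floor at 5 mm), with a 10 mm thick aluminium lid. In the lid's middle a through slot, 50 mm along the box's x by 15 mm along y, rim chamfered 2 mm. Two yellow dots on the lid mark the y axis, along which the key's bars point when locked. Origin: centre of its underside; z up.
- lock_slot (a point): Centre of the slot at the lid's upper face, 70 mm over the table; axes as the lock box. With its collar on the lid the key's origin is 30 mm below this point and its toggle is clear under the lid, free to turn either way: no stop, no detent, little friction.
- desk: Fixed grey kiln control desk, 250 mm wide (y), 130 mm deep, 176 mm high with visor. Origin: on the table under the middle of the key row; z up, front along its -x. The key face rises to the rear at 40 degrees. Four keys in one level row along y, 54 mm apart, colours in any order, each on a 44 mm square black plate.
- visor_edge (a point): Middle of the dark front edge of the desk's clear visor, 172 mm over the table; axes as the desk. The visor (8 mm thick edge, as wide as the desk) reaches from here to the rear; this edge lies 9 mm nearer the desk's front than the key tops' centres, so keys cannot be pressed from straight above: tilt the tool about 40 degrees, along the keys' axes, coming in from the front.
- key_blue_top (a point): Centre of the upper face of the blue key, a round cap 32 mm across that stands 10 mm proud of its plate; z points out of the key along its axis (40 degrees from vertical, towards the desk's front), against which it is pressed. About 76 mm above the table.
- key_yellow_top (a point): Centre of the upper face of the yellow key, a round cap 32 mm across that stands 10 mm proud of its plate; z points out of the key along its axis (40 degrees from vertical, towards the desk's front), against which it is pressed. About 76 mm above the table.
- key_green_top (a point): Centre of the upper face of the green key, a round cap 32 mm across that stands 10 mm proud of its plate; z points out of the key along its axis (40 degrees from vertical, towards the desk's front), against which it is pressed. About 76 mm above the table.
- key_red_top (a point): Centre of the upper face of the red key, a round cap 32 mm across that stands 10 mm proud of its plate; z points out of the key along its axis (40 degrees from vertical, towards the desk's front), against which it is pressed. About 76 mm above the table.
- key_blue (a joint): Travel of the blue spring key: 0 = up, stop at 0.007 m; a full press is 0.0045 m or more. Starts to give at about 1.5 N, takes 5 to 5.5 N to reach the stop, and springs back when let go.
- key_yellow (a joint): Travel of the yellow spring key: 0 = up, stop at 0.007 m; a full press is 0.0045 m or more. Starts to give at about 1.5 N, takes 5 to 5.5 N to reach the stop, and springs back when let go.
- key_green (a joint): Travel of the green spring key: 0 = up, stop at 0.007 m; a full press is 0.0045 m or more. Starts to give at about 1.5 N, takes 5 to 5.5 N to reach the stop, and springs back when let go.
- key_red (a joint): Travel of the red spring key: 0 = up, stop at 0.007 m; a full press is 0.0045 m or more. Starts to give at about 1.5 N, takes 5 to 5.5 N to reach the stop, and springs back when let go.
- pin_blue (a joint): Tell-tale of the blue key, a 6 mm white pin on its plate: 0 at the start (proud), follows the key's travel less 2 mm when the key is pressed, and stays sunk (about 0.003 to 0.005 m) after the key was pressed once. It cannot be pushed or reset by hand.
- pin_yellow (a joint): Tell-tale of the yellow key, a 6 mm white pin on its plate: 0 at the start (proud), follows the key's travel less 2 mm when the key is pressed, and stays sunk (about 0.003 to 0.005 m) after the key was pressed once. It cannot be pushed or reset by hand.
- pin_green (a joint): Tell-tale of the green key, a 6 mm white pin on its plate: 0 at the start (proud), follows the key's travel less 2 mm when the key is pressed, and stays sunk (about 0.003 to 0.005 m) after the key was pressed once. It cannot be pushed or reset by hand.
- pin_red (a joint): Tell-tale of the red key, a 6 mm white pin on its plate: 0 at the start (proud), follows the key's travel less 2 mm when the key is pressed, and stays sunk (about 0.003 to 0.005 m) after the key was pressed once. It cannot be pushed or reset by hand.
- dish: Bystander, loose: square terracotta dish, 86 x 86 x 30 mm; origin: centre of its underside. To be left where it is.
- slip_bowl: Bystander, loose: cream round bowl, 115 mm across, 53 mm high; origin: centre of its underside. To be left where it is.
- mould: Bystander, loose: rounded wooden block (hump mould), 72 x 72 x 34 mm; origin: centre of its underside. To be left where it is.
Not all that is in view belongs to the job. What is shaped like the lock_box but pink is not meant.

How it is judged:
By the outcome, as a careful person would: the job done as asked, in the order asked, and still so for the second after the job is handed in, with the robot touching nothing.
It also fails if it takes over 66 s, if anything falls off the work surface, if the arm or the gripper's body presses on something with over 40 N, if the wrist force passes 120 N, or if a joint passes its speed limit or range.

## Working session

There is one attempt and no reset: what is moved stays moved. The work goes in short steps, Python scripts to look and compute and a tool call to move; the robot and the scene stay as the last step left them, time stands still between calls to the robot, and variables do not carry over. Pictures are saved under pics/ and viewed, about 8 in all and at most 12, crops included, and the job is handed in when it is done.

Besides the shell and the picture viewer there is one more tool, called after "Call:" as name(argument=value, ...), one argument or row to a line, values as JSON. step_arm: Moves the arm, as the interface text tells. Its arguments: {"type":"object","properties":{"increments":{"type":"array"},"force":{"type":"number"}},"required":["increments"]}

```bash
ls; mkdir -p pics; cat > h.py <<'E'
import numpy as np, cv2
from rig import manip
def cam(n):
    d=manip.get_image(n); return d
def save(n,f):
    s=manip.get_state(); d=cam(n); cv2.imwrite(f'pics/{f}.png',d['img'][:,:,::-1]); 
    import pickle; pickle.dump((s,d),open(f'pics/{f}.pkl','wb')); return s,d
E
python3 - <<'E'
from h import *
s,d=save('scene','s0'); s,e=save('top','t0'); s,w=save('wrist','w0')
print(s)
for x in (d,e): print(x['fx'],x['cx'],x['cy'],x['rvec'],x['tvec'], -cv2.Rodrigues(np.array(x['rvec']))[0].T@np.array(x['tvec']).ravel())
print(w['mount'],w['fx'],w['cx'],w['cy'])
import cv2
cv2.imwrite('pics/a0.png',np.vstack([cv2.resize(d['img'],(480,300)),cv2.resize(e['img'],(480,300))])[:,:,::-1])
print([m for m in dir(manip) if m[0]!='_'], manip.grasp_offset)
E
```

```text
pics
{'clock': 0.1, 'qpos': array([ 1.12100248e+00,  2.76526955e-01,  1.50601044e+00, -1.61152085e-05,
        1.36073314e+00, -1.20978412e-01]), 'qd': array([ 0.00257617, -0.00203808, -0.0037036 ,  0.0005109 , -0.00035483,
        0.00186244]), 'effort': array([ 8.04377960e-04, -4.17701411e+01, -2.46403223e+01, -1.77972306e-04,
        5.85408008e-03, -4.57191447e-06]), 'position': array([0.18546649, 0.54375478, 0.23052741]), 'ee_rot': array([ 0.69741006,  0.11515878,  0.69773339, -0.11630037]), 'contact_force': array([-0.50409243, -0.57537427, -0.82890718]), 'moment': array([ 0.02202994, -0.01791401, -0.0092661 ]), 'width': 0.0854827058295821}
385.58853750995956 322.76350291795615 200.45899210522063 [ 2.2973387  -1.02277217  0.37206447] [-0.32795467  0.44109799  1.05668377] [-0.02045343 -0.43615475  1.10817552]
502.0589651142907 327.9805654656686 197.14107248577952 [ 2.16251611 -2.19798717  0.11896236] [0.06234317 0.58314048 1.41715716] [0.44867252 0.07560238 1.46466759]
[[ 2.16134944e-04 -2.65602764e-01  9.64082530e-01 -1.42380561e-01]
 [ 9.99999722e-01 -6.31273468e-04 -3.98101666e-04  6.02666585e-04]
 [ 7.14336625e-04  9.64082348e-01  2.65602553e-01 -6.80136491e-02]
 [ 0.00000000e+00  0.00000000e+00  0.00000000e+00  1.00000000e+00]] 325.62262676105166 317.2351109663252 198.20811421198454
['MotionError', 'get_image', 'get_state', 'grasp_offset', 'sign_off'] 0.0187
```

View pics/s0.png

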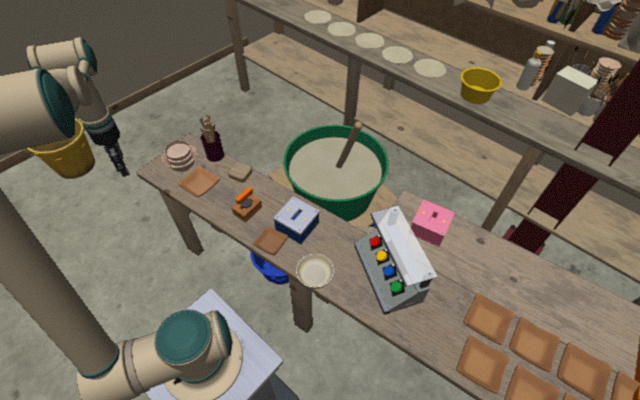

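View pics/t0.png

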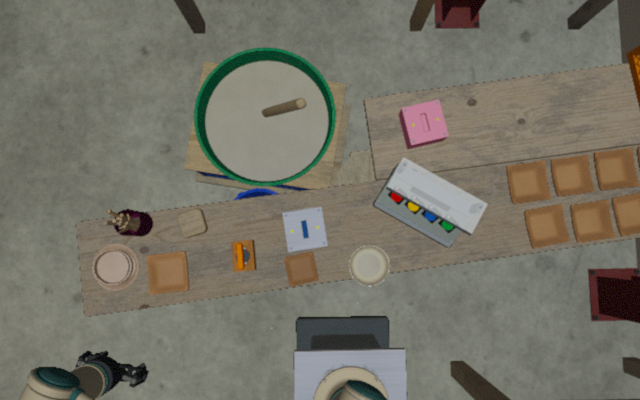

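```bash
cat >> h.py <<'E'
import pickle
def load(f): return pickle.load(open(f'pics/{f}.pkl','rb'))
def quatR(q):
    from scipy.spatial.transform import Rotation as R
    return R.from_quat(np.roll(q,-1)).as_matrix()
def pose(s,d):
    "camera centre and cam->world R"
    if 'rvec' in d:
        R=cv2.Rodrigues(np.array(d['rvec'],float))[0]; return -R.T@np.array(d['tvec'],float).ravel(),R.T
    T=np.eye(4);T[:3,:3]=quatR(s['ee_rot']);T[:3,3]=s['position'];T=T@np.array(d['mount']); return T[:3,3],T[:3,:3]
def ray(s,d,uv):
    c,R=pose(s,d); uv=np.atleast_2d(uv).astype(float)
    v=np.c_[(uv[:,0]-d['cx'])/d['fx'],(uv[:,1]-d['cy'])/d['fy'],np.ones(len(uv))]@R.T; return c,v
def onplane(s,d,uv,z):
    c,v=ray(s,d,uv); return c+v*((z-c[2])/v[:,2])[:,None]
def proj(s,d,P):
    c,R=pose(s,d); p=(np.atleast_2d(P)-c)@R; return np.c_[p[:,0]/p[:,2]*d['fx']+d['cx'],p[:,1]/p[:,2]*d['fy']+d['cy']]
def tri(r1,r2):
    (c1,v1),(c2,v2)=r1,r2; A=0;b=0
    v1=v1.ravel()/np.linalg.norm(v1);v2=v2.ravel()/np.linalg.norm(v2)
    for c,v in((c1,v1),(c2,v2)):
        M=np.eye(3)-np.outer(v,v);A=A+M;b=b+M@c
    p=np.linalg.solve(A,b);return p,[np.linalg.norm((np.eye(3)-np.outer(v,v))@(p-c)) for c,v in((c1,v1),(c2,v2))]
def blobs(d,lo,hi,amin=6,roi=None):
    h=cv2.cvtColor(d['img'],cv2.COLOR_RGB2HSV); m=cv2.inRange(h,np.array(lo),np.array(hi))
    if roi: z=np.zeros_like(m);x0,y0,x1,y1=roi;z[y0:y1,x0:x1]=m[y0:y1,x0:x1];m=z
    n,l,st,ce=cv2.connectedComponentsWithStats(m)
    return sorted([(int(st[i,4]),ce[i].round(1),np.argwhere(l==i)[:,::-1]) for i in range(1,n) if st[i,4]>=amin],key=lambda t:-t[0])
COL=dict(red=((0,150,80),(6,255,255)),yellow=((20,120,120),(32,255,255)),blue=((100,130,60),(125,255,255)),green=((50,120,60),(85,255,255)),orange=((7,210,140),(16,255,255)))
E
python3 - <<'E'
from h import *
for f in('t0','s0'):
    s,d=load(f)
    for k,(lo,hi) in COL.items():
        print(f,k,[(a,c.tolist()) for a,c,_ in blobs(d,lo,hi)[:7]])
s,d=load('t0'); im=d['img'][:,:,::-1]
s,e=load('s0')
a=cv2.resize(im[150:290,210:490],None,fx=2.8,fy=2.8,interpolation=cv2.INTER_CUBIC)
b=cv2.resize(e['img'][180:310,220:450,::-1],None,fx=1.5,fy=1.5,interpolation=cv2.INTER_CUBIC)
b=cv2.copyMakeBorder(b,0,0,0,a.shape[1]-b.shape[1],0)
cv2.imwrite('pics/c1.png',np.vstack([a,b]))
E
```

```text
t0 red [(70, [395.6, 197.0])]
t0 yellow [(71, [412.5, 206.5])]
t0 blue [(225, [254.6, 193.0]), (78, [429.5, 216.1]), (65, [304.5, 228.7]), (47, [216.4, 175.5]), (43, [290.0, 187.2])]
t0 green [(2264, [267.6, 101.0]), (76, [446.6, 225.8]), (19, [202.5, 106.6]), (8, [201.2, 116.1])]
t0 orange [(29, [240.8, 251.4]), (7, [241.4, 267.7])]
s0 red [(78, [374.6, 241.1])]
s0 yellow [(317, [480.4, 79.7]), (202, [60.5, 142.0]), (89, [381.1, 255.2]), (14, [538.9, 52.1])]
s0 blue [(489, [268.9, 269.8]), (105, [605.4, 17.6]), (99, [388.5, 270.4]), (21, [557.9, 7.3]), (19, [295.7, 215.1]), (14, [552.1, 18.5]), (6, [373.5, 225.5])]
s0 green [(1342, [339.4, 150.9]), (101, [395.9, 286.3])]
s0 orange [(62, [243.6, 194.0]), (13, [638.8, 393.7])]
```

View pics/c1.png

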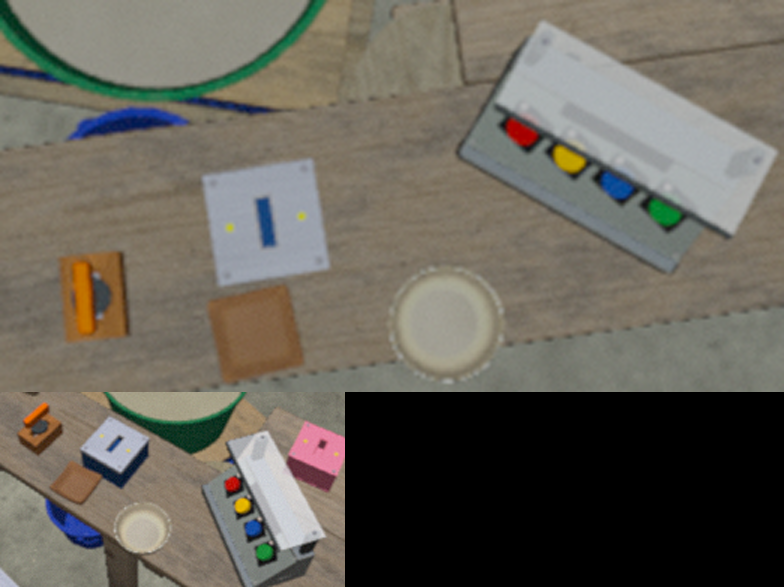

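```bash
python3 - <<'E'
from h import *
s,d=load('t0'); s2,e=load('s0')
def ang(P): 
    v=np.linalg.svd(P[:,:2]-P[:,:2].mean(0))[2][0]; return np.degrees(np.arctan2(v[1],v[0]))
R=np.set_printoptions(precision=4,suppress=True)
# handle: loose orange
b=blobs(d,(5,215,150),(17,255,255),6,(225,235,262,278)); 
P=np.vstack([x[2] for x in b]); W=onplane(s,d,P,.098)
print('handle',len(P),W.mean(0),ang(W),P.min(0),P.max(0)); r=cv2.minAreaRect(P.astype(np.float32)); print(r, onplane(s,d,[r[0]],.098))
g=blobs(e,(5,190,140),(17,255,255),10,(225,180,262,215));print([(x[0],x[1]) for x in g])
for n,(lo,hi) in COL.items():
    if n=='orange': continue
    A=blobs(d,lo,hi,30,(380,180,460,240))[0]; B=blobs(e,lo,hi,30,(360,230,410,300))[0]
    ra,rb=[cv2.fitEllipse(cv2.convexHull(x[2])) for x in(A,B)] if 0 else (None,None)
    print(n,onplane(s,d,[A[1]],.076),'scene',onplane(s2,e,[B[1]],.076))
sl=blobs(d,*COL['blue'],30,(290,210,320,250))[0]; W=onplane(s,d,sl[2],.07); print('slot',W.mean(0),ang(W))
y=blobs(d,(22,60,120),(35,255,255),2,(280,205,330,250)); print([(a,c) for a,c,_ in y]); 
Y=onplane(s,d,[c for a,c,_ in y[:2]],.07); print(Y,Y.mean(0),np.linalg.norm(Y[0]-Y[1]),ang(Y))
y=blobs(e,(22,60,120),(35,255,255),2,(270,190,325,245)); print([(a,c) for a,c,_ in y]); 
Y=onplane(s2,e,[c for a,c,_ in y[:2]],.07); print('scene',Y.mean(0),ang(Y))
sl=blobs(e,*COL['blue'],10,(280,200,315,225))[0]; print('scene slot',onplane(s2,e,[sl[1]],.07))
E
```

```text
handle 98 [0.423  0.2968 0.098 ] -175.50335681021735 [236 243] [242 269]
((239.1529083251953, 255.98822021484375), (26.076810836791992, 5.522148132324219), 85.60128784179688) [[0.4217 0.2963 0.098 ]]
[(68, array([243.3, 194.1]))]
red [[ 0.5769 -0.1346  0.076 ]] scene [[ 0.5829 -0.1371  0.076 ]]
yellow [[ 0.5497 -0.1809  0.076 ]] scene [[ 0.5556 -0.1826  0.076 ]]
blue [[ 0.5222 -0.2274  0.076 ]] scene [[ 0.5284 -0.23    0.076 ]]
green [[ 0.4945 -0.2739  0.076 ]] scene [[ 0.5009 -0.2761  0.076 ]]
slot [0.4932 0.1202 0.07  ] -172.14264535144773
[(7, array([291.7, 231. ])), (6, array([317.2, 226.8]))]
[[0.4874 0.1556 0.07  ]
 [0.4979 0.0848 0.07  ]] [0.4926 0.1202 0.07  ] 0.07155384430527514 -81.59506368601652
[(6, array([305. , 218.5])), (4, array([287.5, 208.5]))]
scene [0.4971 0.1239 0.07  ] 97.609885238597
scene slot [[0.4912 0.1203 0.07  ]]
```

```bash
cat >> h.py <<'E'
def st():
    s=manip.get_state(); M=quatR(s['ee_rot']); print('t',round(s['clock'],2),'p',s['position'].round(4),'q',s['qpos'].round(3),'ydeg',np.degrees(np.arctan2(M[1,1],M[0,1])).round(2),'xax',M[:,0].round(3),'F',s['contact_force'].round(1),'w',round(s['width'],4)); return s
E
python3 - <<'E'
from h import *
s=st(); M=quatR(s['ee_rot']); print(M[:,2])
print(np.array([.423,.2965,.2])-s['position'])
E
```

```text
t 0.15 p [0.1855 0.5438 0.2306] q [ 1.121  0.276  1.506 -0.     1.361 -0.121] ydeg 71.16 xax [-0.001 -0.001 -1.   ] F [ 0.  -0.   0.2] w 0.0853
[ 9.46421113e-01 -3.22935062e-01 -1.51319201e-04]
[ 0.2374771  -0.24732383 -0.03063909]
```

Call:
step_arm(
  increments=[
    {"grip": 1,"delta_pos": [0.02,-0.021,-0.003],"twist": 2.3},
    {"grip": 1,"delta_pos": [0.027,-0.028,-0.003],"twist": 2.6},
    {"grip": 1,"delta_pos": [0.027,-0.028,-0.003],"twist": 2.6},
    {"grip": 1,"delta_pos": [0.027,-0.028,-0.003],"twist": 2.6},
    {"grip": 1,"delta_pos": [0.027,-0.028,-0.003],"twist": 2.6},
    {"grip": 1,"delta_pos": [0.027,-0.028,-0.003],"twist": 2.6},
    {"grip": 1,"delta_pos": [0.027,-0.028,-0.003],"twist": 2.6},
    {"grip": 1,"delta_pos": [0.027,-0.028,-0.003],"twist": 2.6},
    {"grip": 1,"delta_pos": [0.02,-0.021,-0.003],"twist": 2.3},
    {"grip": 1,"delta_pos": [0.0085,-0.0095,-0.003],"twist": 0.6},
  ],
)

```text
clock: 0.98
position: [0.4258, 0.2938, 0.201]
ee_rot: [0.707, -0.028, 0.706, 0.027]
contact_force: [0.9, 0.9, -0.1]
width: 0.0853
```

Call:
step_arm(
  increments=[
    {"grip": 1,"delta_pos": [0,0,0],"twist": 0},
    {"grip": 1,"delta_pos": [0,0,0],"twist": 0},
    {"grip": 1,"delta_pos": [0,0,0],"twist": 0},
  ],
)

```text
clock: 1.23
position: [0.4226, 0.2972, 0.2012]
ee_rot: [0.706, -0.028, 0.707, 0.028]
contact_force: [-0.5, -0.2, 0.5]
width: 0.0854
```

```bash
python3 - <<'E'
from h import *
st(); s,d=save('wrist','w1')
cv2.imwrite('pics/w1v.png',d['img'][:,:,::-1])
b=blobs(d,(5,200,110),(17,255,255),200); print([(x[0],x[1]) for x in b[:3]])
r=cv2.minAreaRect(b[0][2].astype(np.float32)); B=cv2.boxPoints(r); print(B); W=onplane(s,d,B,.098); print(W)
E
```

```text
t 1.23 p [0.4226 0.2972 0.2012] q [ 4.780e-01  2.080e-01  1.676e+00  1.000e-03  1.258e+00 -1.173e+00] ydeg 94.56 xax [-0.001  0.001 -1.   ] F [-0.5 -0.2  0.5] w 0.0854
[(1605, array([317.8, 195. ]))]
[[308. 154.]
 [328. 154.]
 [328. 238.]
 [308. 238.]]
[[0.38844907 0.28834365 0.098     ]
 [0.38726241 0.30338291 0.098     ]
 [0.45499356 0.30932861 0.098     ]
 [0.45626503 0.29318687 0.098     ]]
```

View pics/w1v.png

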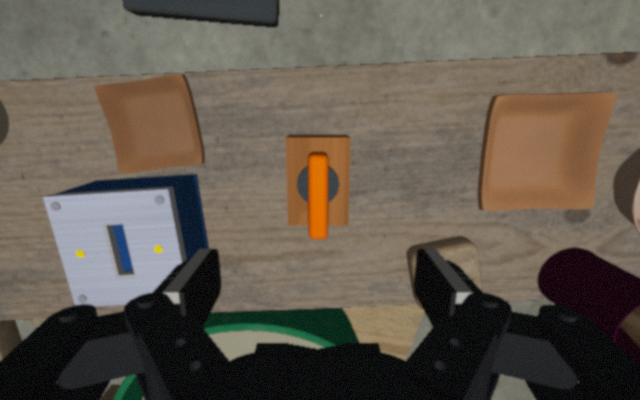

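Call:
step_arm(
  increments=[
    {"grip": 1,"delta_pos": [-0.001,0.001,-0.02],"twist": 0},
    {"grip": 1,"delta_pos": [0,0,-0.03],"twist": 0},
    {"grip": 1,"delta_pos": [0,0,-0.03],"twist": 0},
    {"grip": 1,"delta_pos": [0,0,-0.03],"twist": 0},
    {"grip": 1,"delta_pos": [0,0,-0.02],"twist": 0},
    {"grip": 1,"delta_pos": [0,0,-0.005],"twist": 0},
    {"grip": 0,"delta_pos": [0,0,0],"twist": 0},
    {"grip": 0,"delta_pos": [0,0,0],"twist": 0},
    {"grip": 0,"delta_pos": [0,0,0],"twist": 0},
    {"grip": 0,"delta_pos": [0,0,0],"twist": 0},
  ],
  force=50,
)

```text
clock: 2.12
position: [0.4232, 0.2986, 0.068]
ee_rot: [0.708, -0.028, 0.705, 0.029]
contact_force: [-0.5, 0.3, 0.3]
width: 0.0388
```

Call:
step_arm(
  increments=[
    {"grip": 0,"delta_pos": [0,0,0],"twist": 0},
    {"grip": 0,"delta_pos": [0,0,0],"twist": 0},
    {"grip": 0,"delta_pos": [0,0,0],"twist": 0},
    {"grip": 0,"delta_pos": [0,0,0],"twist": 0},
    {"grip": 0,"delta_pos": [0,0,0],"twist": 0},
    {"grip": 0,"delta_pos": [0,0,0],"twist": 0},
  ],
  force=50,
)

```text
clock: 2.62
position: [0.4228, 0.298, 0.0674]
ee_rot: [0.707, -0.028, 0.706, 0.028]
contact_force: [-0.7, -0.4, 5.4]
width: 0.0151
```

Call:
step_arm(
  increments=[
    {"grip": 0,"delta_pos": [0,0,0.01],"twist": 0},
    {"grip": 0,"delta_pos": [0,0,0.02],"twist": 0},
    {"grip": 0,"delta_pos": [0,0,0.03],"twist": 0},
    {"grip": 0,"delta_pos": [0,0,0.03],"twist": 0},
    {"grip": 0,"delta_pos": [0,0,0.01],"twist": 0},
    {"grip": 0,"delta_pos": [0,0,0],"twist": 0},
  ],
)

```text
clock: 3.12
position: [0.424, 0.2987, 0.1693]
ee_rot: [0.709, -0.027, 0.704, 0.029]
contact_force: [-0.1, 0.3, -1.7]
width: 0.0155
```

```bash
python3 - <<'E'
from h import *
st(); s,d=load('w1')
y=blobs(d,(22,120,120),(35,255,255),8,(40,180,210,300)); print([(a,c) for a,c,_ in y])
Y=onplane(s,d,[c for a,c,_ in y[:2]],.07); v=Y[0]-Y[1]; print(Y.mean(0),np.linalg.norm(v),np.degrees(np.arctan2(v[1],v[0])))
h=cv2.cvtColor(d['img'],cv2.COLOR_RGB2HSV)
c=np.zeros(d['img'].shape[:2],np.uint8)
m=cv2.inRange(h[:,:,2],0,150); n,l,stt,ce=cv2.connectedComponentsWithStats(m)
i=l[250,122]; P=np.argwhere(l==i)[:,::-1]; print(len(P)); r=cv2.minAreaRect(P.astype(np.float32)); print(r,onplane(s,d,[r[0]],.07), onplane(s,d,cv2.boxPoints(r),.07))
E
```

```text
t 3.12 p [0.424  0.2987 0.1693] q [ 0.479  0.232  1.728  0.     1.174 -1.171] ydeg 94.56 xax [ 0.006  0.003 -1.   ] F [-0.1  0.3 -1.7] w 0.0155
[(44, array([157.9, 248.7])), (44, array([ 79.7, 253.2]))]
[0.49398761 0.12209974 0.07      ] 0.07214052276426558 98.0417899153376
897
((119.67648315429688, 249.20591735839844), (54.57051086425781, 17.220027923583984), 75.96376037597656) [[0.49217545 0.12310515 0.07      ]] [[0.46944959 0.11172371 0.07      ]
 [0.46430851 0.12687781 0.07      ]
 [0.51590013 0.13498681 0.07      ]
 [0.52148055 0.11913779 0.07      ]]
```

Call:
step_arm(
  increments=[
    {"grip": 0,"delta_pos": [0.01,-0.015,0],"twist": 0.7},
    {"grip": 0,"delta_pos": [0.02,-0.03,0],"twist": 0.9},
    {"grip": 0,"delta_pos": [0.02,-0.03,0],"twist": 0.9},
    {"grip": 0,"delta_pos": [0.015,-0.022,0],"twist": 0.9},
    {"grip": 0,"delta_pos": [0.005,-0.01,0],"twist": 0},
    {"grip": 0,"delta_pos": [0,0,0],"twist": 0},
    {"grip": 0,"delta_pos": [0,0,0],"twist": 0},
    {"grip": 0,"delta_pos": [0,0,0],"twist": 0},
    {"grip": 0,"delta_pos": [0,0,0],"twist": 0},
  ],
)

```text
clock: 3.87
position: [0.4911, 0.1917, 0.1658]
ee_rot: [0.705, -0.049, 0.706, 0.05]
contact_force: [-0.1, 0.3, -1.0]
width: 0.015
```

```bash
python3 - <<'E'
from h import *
st(); s,d=save('wrist','w2')
y=blobs(d,(22,120,120),(35,255,255),8); print([(a,c) for a,c,_ in y])
Y=onplane(s,d,[c for a,c,_ in y[:2]],.07); v=Y[0]-Y[1]; print(Y.mean(0),np.linalg.norm(v),np.degrees(np.arctan2(v[1],v[0])))
uv=proj(s,d,np.array([.4935,.121,.07]))[0]; print(uv)
E
```

```text
t 3.87 p [0.4911 0.1917 0.1658] q [ 2.400e-01  2.520e-01  1.710e+00  1.000e-03  1.181e+00 -1.472e+00] ydeg 98.02 xax [-0.002  0.    -1.   ] F [-0.1  0.3 -1. ] w 0.015
[(72, array([176.7, 192.8])), (70, array([271.9, 192.3]))]
[0.49411349 0.1221297  0.07      ] 0.07189439940792225 -81.71625828363915
[222.8474302  191.56826765]
```

View pics/w2.png

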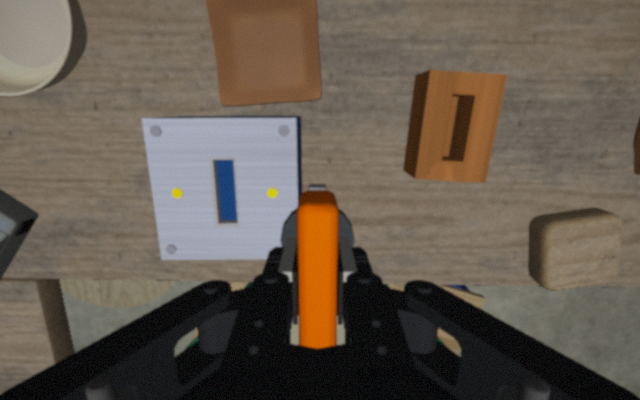

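```bash
python3 - <<'E'
from h import *
s,d=load('w2')
b=blobs(d,(5,200,80),(20,255,255),200)[0]; P=b[2]; 
M=quatR(s['ee_rot'])
for sel in (slice(None),):
    r=P[P[:,0].argsort()]; 
    top=P[(abs(P[:,0]-318)<6)]; print(top.min(0),top.max(0),P.min(0),P.max(0))
    hsv=cv2.cvtColor(d['img'],cv2.COLOR_RGB2HSV); print(hsv[185:215:2,318,2], hsv[330:352:2,318,2])
for z in (.196,):
    W=onplane(s,d,[(318,193),(318,203),(318,346)],z); print(W,(W-s['position'])@M)
E
```

```text
[313 192] [323 349] [297 192] [338 349]
[ 66  96 119  89  81  86  87  87  92 117 153 186 199 206 210] [209 211 212 209 210 209 211 207 202 134  26]
[[0.45266074 0.18737678 0.196     ]
 [0.45633016 0.1878936  0.196     ]
 [0.51651416 0.19637032 0.196     ]] [[-0.03013851  0.00111757 -0.03866968]
 [-0.03014384  0.00111722 -0.03496404]
 [-0.03023115  0.00111148  0.02581392]]
```

Call:
step_arm(
  increments=[
    {"grip": 0,"delta_pos": [0.001,-0.015,0],"twist": 0},
    {"grip": 0,"delta_pos": [0.001,-0.022,0],"twist": 0},
    {"grip": 0,"delta_pos": [0.001,-0.022,0],"twist": 0},
    {"grip": 0,"delta_pos": [0.0004,-0.0115,0],"twist": 0},
    {"grip": 0,"delta_pos": [0,0,-0.015],"twist": 0},
    {"grip": 0,"delta_pos": [0,0,-0.014],"twist": 0},
    {"grip": 0,"delta_pos": [0,0,-0.003],"twist": 0},
    {"grip": 0,"delta_pos": [0,0,0],"twist": 0},
    {"grip": 0,"delta_pos": [0,0,0],"twist": 0},
    {"grip": 0,"delta_pos": [0,0,0],"twist": 0},
  ],
)

```text
clock: 4.75
position: [0.4962, 0.1207, 0.1351]
ee_rot: [0.706, -0.049, 0.705, 0.049]
contact_force: [0.6, 0.7, -1.9]
width: 0.0153
```

Call:
step_arm(
  increments=[
    {"grip": 0,"delta_pos": [0,0,-0.003],"twist": 0},
    {"grip": 0,"delta_pos": [0,0,-0.003],"twist": 0},
    {"grip": 0,"delta_pos": [0,0,-0.002],"twist": 0},
    {"grip": 0,"delta_pos": [0,0,0],"twist": 0},
    {"grip": 0,"delta_pos": [0,0,0],"twist": 0},
  ],
)

```text
clock: 5.17
position: [0.4955, 0.1202, 0.1262]
ee_rot: [0.705, -0.049, 0.706, 0.049]
contact_force: [-0.2, -0.4, -1.0]
width: 0.0148
```

Call:
step_arm(
  increments=[
    {"grip": 0,"delta_pos": [-0.0005,0.0005,-0.002],"twist": 0},
    {"grip": 0,"delta_pos": [0,0,-0.002],"twist": 0},
    {"grip": 0,"delta_pos": [0,0,-0.002],"twist": 0},
    {"grip": 0,"delta_pos": [0,0,0],"twist": 0},
  ],
)

```text
clock: 5.5
position: [0.4948, 0.1207, 0.1199]
ee_rot: [0.705, -0.049, 0.706, 0.049]
contact_force: [-1.1, 0.7, -1.9]
width: 0.0155
```

```bash
python3 - <<'E'
from h import *
st(); print(manip.get_state()['moment'])
E
```

```text
t 5.5 p [0.4948 0.1207 0.1199] q [ 0.102  0.27   1.815  0.     1.058 -1.607] ydeg 97.96 xax [-0.001  0.    -1.   ] F [-1.1  0.7 -1.9] w 0.0155
[-0.05652133  0.01072839  0.05727694]
```

Call:
step_arm(
  increments=[
    {"grip": 0,"delta_pos": [0,0,-0.005],"twist": 0},
    {"grip": 0,"delta_pos": [0,0,-0.005],"twist": 0},
    {"grip": 0,"delta_pos": [0,0,-0.005],"twist": 0},
    {"grip": 0,"delta_pos": [0,0,-0.004],"twist": 0},
    {"grip": 0,"delta_pos": [0,0,0],"twist": 0},
    {"grip": 0,"delta_pos": [0,0,-0.001],"twist": 0},
    {"grip": 0,"delta_pos": [0,0,-0.001],"twist": 0},
    {"grip": 0,"delta_pos": [0,0,0],"twist": 0},
    {"grip": 0,"delta_pos": [0,0,0],"twist": 0},
  ],
)

```text
clock: 6.25
position: [0.4952, 0.1207, 0.0995]
ee_rot: [0.706, -0.049, 0.705, 0.049]
contact_force: [0.3, 0.9, -0.7]
width: 0.0154
```

Call:
step_arm(
  increments=[
    {"grip": 0,"delta_pos": [0,0,-0.001],"twist": 0},
    {"grip": 0,"delta_pos": [0,0,-0.001],"twist": 0},
    {"grip": 0,"delta_pos": [0,0,0],"twist": 0},
    {"grip": 0,"delta_pos": [0,0,0],"twist": 0},
  ],
)

```text
clock: 6.58
position: [0.4953, 0.1207, 0.0975]
ee_rot: [0.706, -0.049, 0.705, 0.049]
contact_force: [0.8, -0.3, -0.5]
width: 0.0151
```

Call:
step_arm(
  increments=[
    {"grip": 0,"delta_pos": [0,0,-0.001],"twist": 0},
    {"grip": 0,"delta_pos": [0,0,0],"twist": 0},
    {"grip": 0,"delta_pos": [0,0,0],"twist": 0},
  ],
)

```text
clock: 6.83
position: [0.4953, 0.1207, 0.0974]
ee_rot: [0.706, -0.049, 0.705, 0.049]
contact_force: [-1.1, -1.1, 5.9]
width: 0.0152
```

Call:
step_arm(
  increments=[
    {"grip": 0,"delta_pos": [0,0,0.0007],"twist": -4},
    {"grip": 0,"delta_pos": [0,0,0],"twist": -6},
    {"grip": 0,"delta_pos": [0,0,0],"twist": -6},
    {"grip": 0,"delta_pos": [0,0,0],"twist": -6},
    {"grip": 0,"delta_pos": [0,0,0],"twist": -6},
    {"grip": 0,"delta_pos": [0,0,0],"twist": -6},
    {"grip": 0,"delta_pos": [0,0,0],"twist": -6},
    {"grip": 0,"delta_pos": [0,0,0],"twist": -6},
  ],
)

```text
clock: 7.5
position: [0.4956, 0.1211, 0.0974]
ee_rot: [0.668, 0.233, 0.668, -0.232]
contact_force: [0.2, 1.7, 0.5]
width: 0.0153
```

Call:
step_arm(
  increments=[
    {"grip": 0,"delta_pos": [0,0,0],"twist": -6},
    {"grip": 0,"delta_pos": [0,0,0],"twist": -6},
    {"grip": 0,"delta_pos": [0,0,0],"twist": -6},
    {"grip": 0,"delta_pos": [0,0,0],"twist": -6},
    {"grip": 0,"delta_pos": [0,0,0],"twist": -6},
    {"grip": 0,"delta_pos": [0,0,0],"twist": -6},
    {"grip": 0,"delta_pos": [0,0,0],"twist": -6},
    {"grip": 0,"delta_pos": [0,0,0],"twist": -2},
    {"grip": 0,"delta_pos": [0,0,0],"twist": 0},
    {"grip": 0,"delta_pos": [0,0,0],"twist": 0},
  ],
)

```text
clock: 8.33
position: [0.4959, 0.1209, 0.0974]
ee_rot: [0.534, 0.464, 0.533, -0.463]
contact_force: [1.5, -0.2, -0.1]
width: 0.0154
```

```bash
python3 - <<'E'
from h import *
st(); print(manip.get_state()['moment'])
E
```

```text
t 8.33 p [0.4959 0.1209 0.0974] q [ 0.103  0.294  1.845  0.     1.001 -0.037] ydeg 8.02 xax [ 0.002  0.    -1.   ] F [ 1.5 -0.2 -0.1] w 0.0154
[ 0.00234886 -0.22144825 -0.01558451]
```

Call:
step_arm(
  increments=[
    {"grip": 1,"delta_pos": [0,0,0],"twist": 0},
    {"grip": 1,"delta_pos": [0,0,0],"twist": 0},
    {"grip": 1,"delta_pos": [0,0,0],"twist": 0},
    {"grip": 1,"delta_pos": [0,0,0],"twist": 0},
    {"grip": 1,"delta_pos": [0,0,0.01],"twist": 0},
    {"grip": 1,"delta_pos": [0,0,0.03],"twist": 0},
    {"grip": 1,"delta_pos": [0,0,0.035],"twist": 0},
    {"grip": 1,"delta_pos": [0,0,0.035],"twist": 0},
    {"grip": 1,"delta_pos": [0,0,0.03],"twist": 0},
    {"grip": 1,"delta_pos": [0,0,0.013],"twist": 0},
  ],
)

```text
clock: 9.17
position: [0.497, 0.121, 0.2555]
ee_rot: [0.536, 0.466, 0.532, -0.462]
contact_force: [0.8, 0.3, 0.5]
width: 0.0856
```

Call:
step_arm(
  increments=[
    {"grip": 1,"delta_pos": [-0.01,-0.02,0],"twist": -5},
    {"grip": 1,"delta_pos": [-0.01,-0.035,0],"twist": -5},
    {"grip": 1,"delta_pos": [-0.01,-0.035,0],"twist": -5},
    {"grip": 1,"delta_pos": [-0.01,-0.035,0],"twist": -5},
    {"grip": 1,"delta_pos": [-0.01,-0.035,0],"twist": -5},
    {"grip": 1,"delta_pos": [0,-0.035,0],"twist": -5},
    {"grip": 1,"delta_pos": [0,-0.035,0],"twist": -5},
    {"grip": 1,"delta_pos": [0,-0.02,0],"twist": -3.5},
    {"grip": 1,"delta_pos": [0,0,0],"twist": 0},
    {"grip": 1,"delta_pos": [0,0,0],"twist": 0},
  ],
)

```text
clock: 10.0
position: [0.4449, -0.13, 0.2505]
ee_rot: [0.35, 0.615, 0.35, -0.614]
contact_force: [-0.7, 0.7, 0.7]
width: 0.0853
```

```bash
python3 - <<'E'
from h import *
st(); s,w=save('wrist','w3'); _,t=save('top','t3'); _,e=save('scene','s3')
for k in ('red','yellow','blue','green'): print(k,[(a,c) for a,c,_ in blobs(w,*COL[k],60)[:3]])
cr=cv2.resize(t['img'][190:270,225:345],None,fx=2.5,fy=2.5,interpolation=cv2.INTER_CUBIC)
ce=cv2.resize(e['img'][150:290,220:430],None,fx=1.8,fy=1.8,interpolation=cv2.INTER_CUBIC)[:200,:340]
low=np.zeros((200,640,3),np.uint8); low[:200,:300]=cr; low[:,300:640]=ce
cv2.imwrite('pics/v3.png',np.vstack([w['img'],low])[:,:,::-1])
E
```

```text
t 10.0 p [ 0.4449 -0.13    0.2505] q [-4.350e-01  9.500e-02  1.691e+00  1.000e-03  1.356e+00  1.000e-01] ydeg -30.64 xax [ 0.  0. -1.] F [-0.7  0.7  0.7] w 0.0853
red [(1028, array([445.6, 110.7]))]
yellow [(902, array([439.9, 167.2]))]
blue [(885, array([435. , 218.9]))]
green []
```

View pics/v3.png

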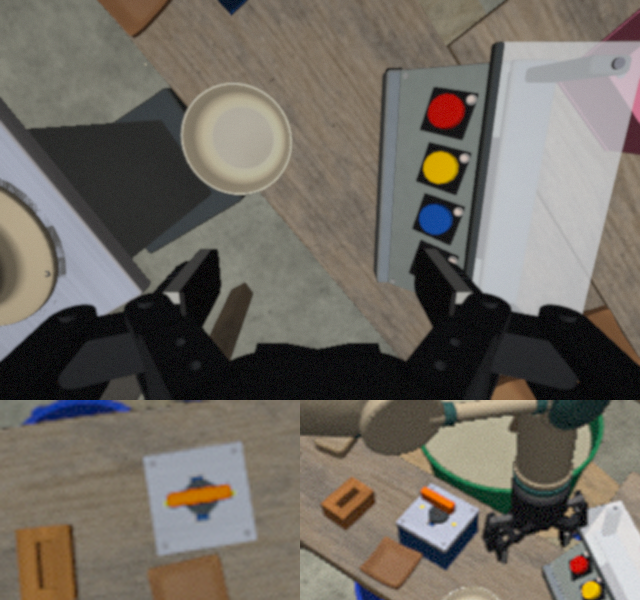

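```bash
python3 - <<'E'
from h import *
s,w=load('w3'); s2,e=load('s0'); M=quatR(s['ee_rot'])
Q=[]
for k in ('red','yellow','blue'):
    c=blobs(w,*COL[k],60)[0][1]; c2=blobs(e,*COL[k],30,(360,230,410,300))[0][1]
    p=onplane(s,w,[c],.076)[0]; Q.append(p); print(k,p,tri(ray(s,w,c),ray(s2,e,c2)))
v=Q[0]-Q[2]; print(np.linalg.norm(v)/2, np.degrees(np.arctan2(v[1],v[0])))
# visor front edge pixels: dark stripe at u~497 top y=42 .. (480,250)
h=cv2.cvtColor(w['img'],cv2.COLOR_RGB2HSV)[:,:,2]
for r in (80,140,200,240): print(r,h[r,470:512:2])
# fingertip geometry
E
```

```text
red [ 0.58129495 -0.13460387  0.076     ] (array([ 0.58339439, -0.13581359,  0.07304294]), [np.float64(0.0012140515841957027), np.float64(0.0012140515841955663)])
yellow [ 0.55392154 -0.18076852  0.076     ] (array([ 0.55523011, -0.18185322,  0.07464807]), [np.float64(0.0010890414291091582), np.float64(0.001089041429109228)])
blue [ 0.52681828 -0.22711358  0.076     ] (array([ 0.52829868, -0.22901664,  0.07378189]), [np.float64(0.0013066651273617343), np.float64(0.0013066651273617553)])
0.05367902984208197 59.507227101752356
80 [123 125 124 123 124 124 123 123 102  40  42  58  66  65  82 161 190 192
 184 173 179]
140 [125 124 126 126 107  42  40  59  65  69  85 150 169 168 166 176 186 194
 198 197 195]
200 [110  57  37  56  68  66  90 151 169 170 170 181 192 197 197 199 197 201
 196 198 198]
240 [ 48  61  68  77 136 167 168 168 180 193 198 196 197 198 200 199 197 196
 198 196 196]
```

```bash
python3 - <<'E'
from h import *
s,e=load('s3'); M=quatR(s['ee_rot']); p=s['position']
im=cv2.resize(e['img'][145:265,310:430],None,fx=5,fy=5,interpolation=cv2.INTER_CUBIC)[:,:,::-1].copy()
def uv(a): return ((proj(s,e,p+M@np.array(a))[0]-[310,145]+.5)*5).astype(int)
for y,c in((.0425,(0,255,255)),(.057,(0,0,255)),(.07,(0,255,0))):
  for sg in(-1,1):
    q=[uv([x,sg*y,0]) for x in (0,-.013,-.04,-.073,-.11,-.14)]
    cv2.polylines(im,[np.array(q)],False,c,1)
    for k in q: cv2.circle(im,tuple(map(int,k)),3,c,1)
s3,w=load('w3'); u=np.array([.8616,-.5075,0])
K=np.array([.5275,-.2285,.076])
for r,cs in((200,(472,)),(140,(479,)),(80,(487,))):
    E=onplane(s3,w,[(cs[0],r)],.172)[0]; E2=onplane(s3,w,[(cs[0],r)],.164)[0]; print('visor edge u rel key', (E-K)@u,(E2-K)@u)
cv2.imwrite('pics/g3.png',im)
E
```

```text
visor edge u rel key -0.01305291354123596 -0.009112302341097852
visor edge u rel key -0.013503540263581465 -0.009579248695858944
visor edge u rel key -0.013273040790053082 -0.009340401588926944
```

View pics/g3.png

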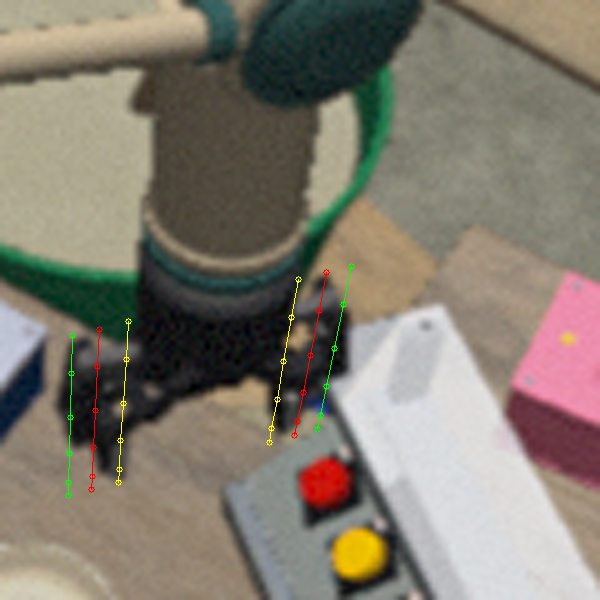

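Call:
step_arm(
  increments=[
    {"grip": 1,"delta_pos": [-0.0016,-0.022,0],"twist": 0},
    {"grip": 1,"delta_pos": [-0.002,-0.0257,-0.01],"twist": 0},
    {"grip": 1,"delta_pos": [0,0,-0.03],"twist": 0},
    {"grip": 1,"delta_pos": [0,0,-0.03],"twist": 0},
    {"grip": 1,"delta_pos": [0,0,-0.03],"twist": 0},
    {"grip": 1,"delta_pos": [0,0,-0.03],"twist": 0},
    {"grip": 1,"delta_pos": [0,0,-0.03],"twist": 0},
    {"grip": 1,"delta_pos": [0,0,-0.025],"twist": 0},
    {"grip": 1,"delta_pos": [0,0,-0.01],"twist": 0},
    {"grip": 1,"delta_pos": [0,0,0],"twist": 0},
  ],
)

```text
clock: 10.98
position: [0.4397, -0.1745, 0.0527]
ee_rot: [-0.349, -0.613, -0.353, 0.615]
contact_force: [0.3, -0.2, -0.4]
width: 0.0854
```

Call:
step_arm(
  increments=[
    {"grip": 1,"delta_pos": [0,0,0],"twist": 0},
    {"grip": 1,"delta_pos": [0,0,0],"twist": 0},
    {"grip": 1,"delta_pos": [0,0,0],"twist": 0},
  ],
)

```text
clock: 11.23
position: [0.4427, -0.1771, 0.0563]
ee_rot: [0.352, 0.614, 0.35, -0.613]
contact_force: [0.1, -0.7, 0.9]
width: 0.0853
```

```bash
python3 - <<'E'
from h import *
st(); s,w=save('wrist','w4'); s,e=save('scene','s4'); M=quatR(s['ee_rot'])
K=np.array([.5275,-.2285,.076]);u=np.array([.8616,-.5075,0]); v=np.array([.5075,.8616,0]); p=s['position']
print('axis u,v rel blue',(p-K)@u,(p-K)@v)
b=cv2.resize(e['img'][180:310,330:450],None,fx=3,fy=3,interpolation=cv2.INTER_CUBIC)
a=w['img'][:,200:600]; H=max(a.shape[0],b.shape[0])
cv2.imwrite('pics/v4.png',np.hstack([cv2.copyMakeBorder(x,0,H-x.shape[0],0,0,0) for x in(a,b)])[:,:,::-1])
for k in ('yellow','blue','green'): print(k,[(q,c) for q,c,_ in blobs(w,*COL[k],60)[:3]])
E
```

```text
t 11.23 p [ 0.4427 -0.1771  0.0563] q [-0.527  0.302  1.968  0.     0.869  0.005] ydeg -30.49 xax [ 0.003 -0.001 -1.   ] F [ 0.1 -0.7  0.9] w 0.0853
axis u,v rel blue -0.09926704471058878 0.0010692660886365826
yellow [(6893, array([579.4, 147.2]))]
blue [(5276, array([551.9, 274.2]))]
green [(737, array([513.2, 388.1]))]
```

View pics/v4.png

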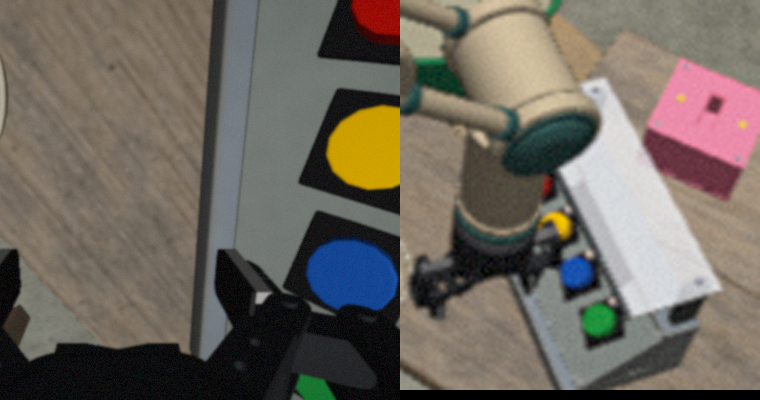

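```bash
python3 - <<'E'
from h import *
s,w=load('w4'); p=s['position'];M=quatR(s['ee_rot'])
K=np.array([.5275,-.2285,.076]);u=np.array([.8616,-.5075,0]); v=np.array([.5075,.8616,0])
for k in('yellow','blue'):
    P=blobs(w,*COL[k],60)[0][2]; el=cv2.fitEllipse(cv2.convexHull(P)); print(k,P.min(0),P.max(0),el)
    q=onplane(s,w,[el[0]],.076)[0]; print(q,'u,v',(q-K)@u,(q-K)@v)
for a in ([-.013,.0425,-.011],[-.013,.057,-.011],[-.013,.0425,.011],[-.013,.0425,0],[-.032,.0425,-.011]): print(a,proj(s,w,p+M@np.array(a))[0])
E
```

```text
yellow [527 105] [632 189] ((579.3714599609375, 147.18768310546875), (82.78990936279297, 106.50264739990234), 78.91799926757812)
[ 0.5538594  -0.18043677  0.076     ] u,v -0.0016808341729698494 0.05478867716303945
blue [506 239] [598 310] ((552.0846557617188, 275.4194641113281), (74.81172943115234, 94.125732421875), 105.41283416748047)
[ 0.52671022 -0.22649408  0.076     ] u,v -0.0016984775368703762 0.001327485094103491
[-0.013, 0.0425, -0.011] [418.3791162  245.26944041]
[-0.013, 0.057, -0.011] [452.16069912 245.25045147]
[-0.013, 0.0425, 0.011] [414.34803149 290.7890481 ]
[-0.013, 0.0425, 0] [416.3222282  268.49612543]
[-0.032, 0.0425, -0.011] [433.61599058 265.91988186]
```

Call:
step_arm(
  increments=[
    {"grip": 1,"delta_pos": [0.006,-0.0036,0],"twist": 0},
    {"grip": 1,"delta_pos": [0.009,-0.0053,0],"twist": 0},
    {"grip": 1,"delta_pos": [0.009,-0.0053,0],"twist": 0},
    {"grip": 1,"delta_pos": [0.006,-0.0036,0],"twist": 0},
    {"grip": 1,"delta_pos": [0.002,-0.001,0],"twist": 0},
    {"grip": 1,"delta_pos": [0,0,0],"twist": 0},
    {"grip": 1,"delta_pos": [0,0,0],"twist": 0},
    {"grip": 1,"delta_pos": [0,0,0],"twist": 0},
  ],
)

```text
clock: 12.0
position: [0.47, -0.1939, 0.0514]
ee_rot: [-0.347, -0.612, -0.354, 0.616]
contact_force: [-0.3, 0.4, -28.3]
width: 0.0853
```

```bash
cat >> h.py <<'E'
U=np.array([.8616,-.5075,0]); V=np.array([.5075,.8616,0]); KB=np.array([.5275,-.2285,.076])
def rel(K=KB):
    s=st(); p=s['position']; F=s['contact_force']; print('u,v',((p-K)@U).round(4),((p-K)@V).round(4),'Fu,Fv,Fz',(F@U).round(1),(F@V).round(1),F[2].round(1)); return s
E
python3 - <<'E'
from h import *
rel(); s,w=save('wrist','w5'); s,e=save('scene','s5')
b=cv2.resize(e['img'][190:300,340:430],None,fx=4,fy=4,interpolation=cv2.INTER_CUBIC)[:400]
a=w['img'][:,260:640]
cv2.imwrite('pics/v5.png',np.hstack([a,b])[:,:,::-1])
E
```

```text
t 12.0 p [ 0.47   -0.1939  0.0514] q [-0.528  0.353  1.897 -0.     0.901  0.005] ydeg -30.55 xax [-0.009  0.005 -1.   ] F [ -0.3   0.4 -28.3] w 0.0853
u,v -0.0671 0.0006 Fu,Fv,Fz -0.4 0.3 -28.3
```

View pics/v5.png

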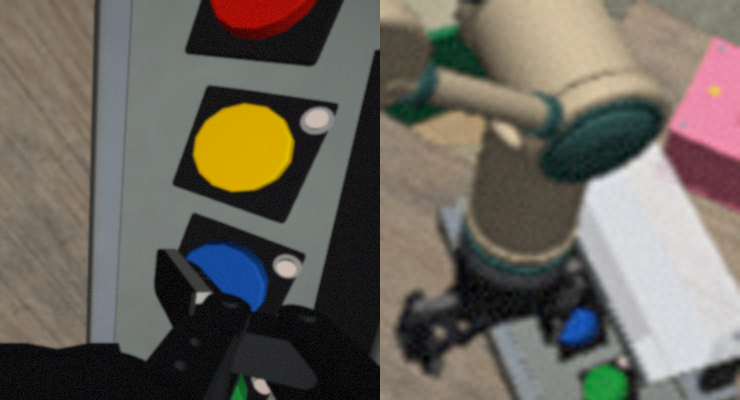

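```bash
python3 - <<'E'
from h import *
s=manip.get_state(); m=s['moment']; F=s['contact_force']; print(m@U,m@V,m[2],F)
# r with F=(0,0,Fz): M = r x F = (ry*Fz, -rx*Fz)
print('r from sensor origin: x,y',-m[1]/F[2], m[0]/F[2]); r=np.array([-m[1]/F[2],m[0]/F[2],0]); print(r@U,r@V)
E
```

```text
-0.015982416221810482 1.6896900243770874 -0.021511133274082026 [  0.39290994   0.11832006 -28.05987037]
r from sensor origin: x,y 0.052176954608362754 -0.030072216552538535
0.060217313990978655 0.0005695826820768919
```

Call:
step_arm(
  increments=[
    {"grip": 1,"delta_pos": [0,0,-0.004],"twist": 0},
    {"grip": 1,"delta_pos": [0,0,-0.0045],"twist": 0},
    {"grip": 1,"delta_pos": [0,0,0],"twist": 0},
    {"grip": 1,"delta_pos": [0,0,0],"twist": 0},
    {"grip": 1,"delta_pos": [0,0,0],"twist": 0},
  ],
)

```text
clock: 12.52
position: [0.4751, -0.1968, 0.0481]
ee_rot: [0.352, 0.615, 0.349, -0.613]
contact_force: [-3.0, -0.4, 2.4]
width: 0.0851
```

```bash
python3 - <<'E'
from h import *
rel()
E
```

```text
t 12.52 p [ 0.4751 -0.1968  0.0481] q [-0.528  0.358  1.9   -0.     0.879  0.005] ydeg -30.54 xax [ 0.004 -0.002 -1.   ] F [-3.  -0.4  2.4] w 0.0851
u,v -0.0612 0.0007 Fu,Fv,Fz -2.3 -1.9 2.4
```

Call:
step_arm(
  increments=[
    {"grip": 1,"delta_pos": [0.0007,-0.0004,-0.001],"twist": 0},
    {"grip": 1,"delta_pos": [0.0007,-0.0004,-0.001],"twist": 0},
    {"grip": 1,"delta_pos": [0,0,0],"twist": 0},
    {"grip": 1,"delta_pos": [0,0,0],"twist": 0},
    {"grip": 1,"delta_pos": [0,0,0],"twist": 0},
  ],
)

```text
clock: 12.93
position: [0.4762, -0.1971, 0.0452]
ee_rot: [0.352, 0.615, 0.35, -0.613]
contact_force: [-1.1, 0.2, 5.6]
width: 0.0851
```

```bash
python3 - <<'E'
from h import *
rel(); s,w=save('wrist','w6')
cv2.imwrite('pics/v6.png',cv2.resize(w['img'][60:360,340:640],None,fx=2,fy=2)[:,:,::-1])
E
```

```text
t 12.93 p [ 0.4762 -0.1971  0.0452] q [-0.528  0.364  1.9    0.     0.874  0.005] ydeg -30.54 xax [ 0.003 -0.001 -1.   ] F [-1.1  0.2  5.6] w 0.0851
u,v -0.0602 0.001 Fu,Fv,Fz -1.1 -0.4 5.6
```

View pics/v6.png

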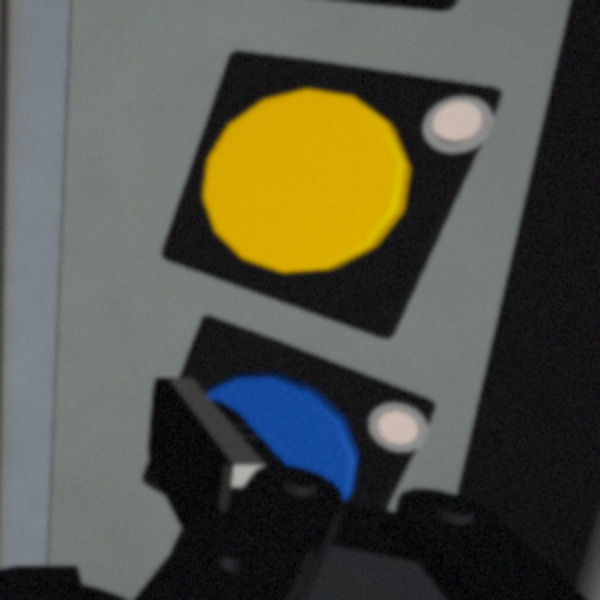

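Call:
step_arm(
  increments=[
    {"grip": 1,"delta_pos": [0.0004,-0.0003,-0.0012],"twist": 0},
    {"grip": 1,"delta_pos": [0,0,0],"twist": 0},
    {"grip": 1,"delta_pos": [0,0,0],"twist": 0},
    {"grip": 1,"delta_pos": [0,0,0],"twist": 0},
  ],
)

```text
clock: 13.32
position: [0.4763, -0.1971, 0.0437]
ee_rot: [0.351, 0.615, 0.35, -0.614]
contact_force: [-0.1, 0.2, 5.2]
width: 0.0859
```

```bash
python3 - <<'E'
from h import *
rel(); s,w=save('wrist','w6b')
h=cv2.cvtColor(w['img'],cv2.COLOR_RGB2HSV)
for f in('w5','w6','w6b'):
    d=load(f)[1]; b=blobs(d,(0,0,170),(30,70,255),30,(430,60,640,330)); print(f,[(a,c) for a,c,_ in b[:4]])
E
```

```text
t 13.32 p [ 0.4763 -0.1971  0.0437] q [-5.280e-01  3.660e-01  1.901e+00  1.000e-03  8.720e-01  5.000e-03] ydeg -30.54 xax [ 0.002 -0.001 -1.   ] F [-0.1  0.2  5.2] w 0.0859
u,v -0.0601 0.001 Fu,Fv,Fz -0.2 0.2 5.2
w5 [(337, array([576.6, 118.5])), (241, array([546.1, 268.3])), (37, array([460.4, 296.7]))]
w6 [(367, array([568.3, 120.1])), (258, array([538.5, 273.3])), (34, array([460.4, 296.7]))]
w6b [(376, array([571.5, 120.4])), (33, array([460.2, 296.7]))]
```

Call:
step_arm(
  increments=[
    {"grip": 1,"delta_pos": [0.0009,-0.0005,-0.0005],"twist": 0},
    {"grip": 1,"delta_pos": [0.0009,-0.0005,-0.0005],"twist": 0},
    {"grip": 1,"delta_pos": [0,0,0],"twist": 0},
    {"grip": 1,"delta_pos": [0,0,0],"twist": 0},
    {"grip": 1,"delta_pos": [0,0,0],"twist": 0},
  ],
)

```text
clock: 13.78
position: [0.4765, -0.1973, 0.0434]
ee_rot: [-0.35, -0.614, -0.351, 0.614]
contact_force: [-5.3, 3.0, 14.8]
width: 0.0851
```

```bash
python3 - <<'E'
from h import *
rel(); s,w=save('wrist','w6c')
cv2.imwrite('pics/v6c.png',cv2.resize(w['img'][180:340,420:640],None,fx=2.5,fy=2.5)[:,:,::-1])
E
```

```text
t 13.78 p [ 0.4765 -0.1973  0.0434] q [-0.528  0.368  1.898  0.     0.876  0.005] ydeg -30.53 xax [-0.  0. -1.] F [-5.3  3.  14.8] w 0.0851
u,v -0.0597 0.001 Fu,Fv,Fz -6.0 -0.1 14.8
```

View pics/v6c.png

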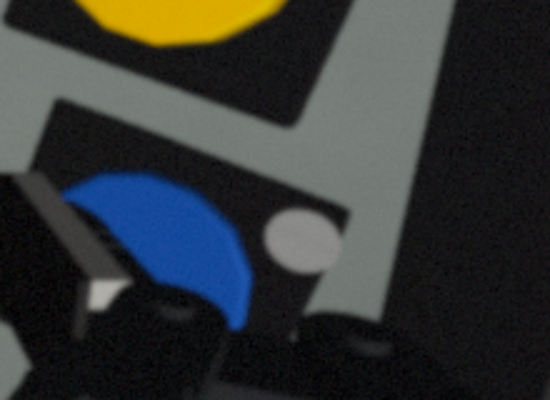

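Call:
step_arm(
  increments=[
    {"grip": 1,"delta_pos": [-0.002,0.0012,0.002],"twist": 0},
    {"grip": 1,"delta_pos": [-0.0033,0.0019,0.002],"twist": 0},
    {"grip": 1,"delta_pos": [-0.0034,0.002,0],"twist": 0},
    {"grip": 1,"delta_pos": [0,0,0],"twist": 0},
    {"grip": 1,"delta_pos": [0,0,0],"twist": 0},
    {"grip": 1,"delta_pos": [0,0,0],"twist": 0},
  ],
)

```text
clock: 14.33
position: [0.4681, -0.1927, 0.0458]
ee_rot: [-0.35, -0.614, -0.351, 0.614]
contact_force: [-0.2, -0.5, -0.0]
width: 0.0855
```

```bash
python3 - <<'E'
from h import *
rel(); s,w=save('wrist','w7')
b=blobs(w,(0,0,170),(30,70,255),30,(430,60,640,330)); print([(a,c) for a,c,_ in b[:4]])
for k in ('yellow','blue'): print(k,[(q,c) for q,c,_ in blobs(w,*COL[k],60)[:1]])
E
```

```text
t 14.33 p [ 0.4681 -0.1927  0.0458] q [-0.528  0.354  1.916 -0.     0.873  0.005] ydeg -30.54 xax [-0.001  0.    -1.   ] F [-0.2 -0.5 -0. ] w 0.0855
u,v -0.0693 0.0007 Fu,Fv,Fz 0.0 -0.5 -0.0
[(368, array([596.6, 119.2])), (38, array([460.6, 296.8]))]
yellow [(7601, array([517.9, 149.4]))]
blue [(3744, array([504.5, 277.4]))]
```

Call:
step_arm(
  increments=[
    {"grip": 1,"delta_pos": [0.005,0.0085,0.001],"twist": 0},
    {"grip": 1,"delta_pos": [0.009,0.0155,0.001],"twist": 0},
    {"grip": 1,"delta_pos": [0.009,0.0155,0],"twist": 0},
    {"grip": 1,"delta_pos": [0.0043,0.0068,0],"twist": 0},
    {"grip": 1,"delta_pos": [0,0,0],"twist": 0},
    {"grip": 1,"delta_pos": [0,0,0],"twist": 0},
    {"grip": 1,"delta_pos": [0,0,0],"twist": 0},
  ],
)

```text
clock: 14.97
position: [0.4954, -0.1467, 0.0482]
ee_rot: [-0.351, -0.614, -0.351, 0.614]
contact_force: [0.3, 0.1, 0.6]
width: 0.0851
```

Call:
step_arm(
  increments=[
    {"grip": 1,"delta_pos": [0.0035,-0.002,0],"twist": 0},
    {"grip": 1,"delta_pos": [0.0026,-0.0015,0],"twist": 0},
    {"grip": 1,"delta_pos": [0.0008,-0.0005,-0.001],"twist": 0},
    {"grip": 1,"delta_pos": [0.0008,-0.0005,-0.0015],"twist": 0},
    {"grip": 1,"delta_pos": [0.0007,-0.0004,-0.0015],"twist": 0},
    {"grip": 1,"delta_pos": [0,0,0],"twist": 0},
    {"grip": 1,"delta_pos": [0,0,0],"twist": 0},
    {"grip": 1,"delta_pos": [0,0,0],"twist": 0},
  ],
)

```text
clock: 15.63
position: [0.5034, -0.1519, 0.0445]
ee_rot: [-0.351, -0.614, -0.351, 0.614]
contact_force: [-5.0, -0.6, 5.7]
width: 0.0852
```

```bash
cat >> h.py <<'E'
KY=np.array([.5545,-.1818,.076]); KG=np.array([.5003,-.275,.076])
def pins(f):
    s,w=save('wrist',f); b=blobs(w,(0,0,140),(40,80,255),30,(400,40,640,330)); print([(a,c) for a,c,_ in b[:4]])
    for k in ('red','yellow','blue','green'): print(k,[(q,c) for q,c,_ in blobs(w,*COL[k],60)[:1]])
E
python3 - <<'E'
from h import *
rel(KY); pins('w8')
E
```

```text
t 15.63 p [ 0.5034 -0.1519  0.0445] q [-4.250e-01  3.790e-01  1.875e+00 -1.000e-03  8.880e-01  1.090e-01] ydeg -30.55 xax [-0.001 -0.001 -1.   ] F [-5.  -0.6  5.7] w 0.0852
u,v -0.0592 -0.0001 Fu,Fv,Fz -4.0 -3.0 5.7
[(522, array([569.3, 116.7])), (248, array([538.4, 271.5])), (85, array([460.6, 296.9]))]
red [(7615, array([492.5, 147.3]))]
yellow [(2468, array([486.5, 271.2]))]
blue []
green []
```

Call:
step_arm(
  increments=[
    {"grip": 1,"delta_pos": [0.0003,-0.0002,-0.0012],"twist": 0},
    {"grip": 1,"delta_pos": [0.0004,-0.0002,-0.001],"twist": 0},
    {"grip": 1,"delta_pos": [0,0,0],"twist": 0},
    {"grip": 1,"delta_pos": [0,0,0],"twist": 0},
    {"grip": 1,"delta_pos": [0,0,0],"twist": 0},
  ],
)

```text
clock: 16.1
position: [0.5036, -0.1521, 0.0439]
ee_rot: [-0.351, -0.614, -0.351, 0.615]
contact_force: [-10.3, 1.6, 17.1]
width: 0.0854
```

```bash
python3 - <<'E'
from h import *
rel(KY); pins('w8b')
for f,c in(('w6',(538,273)),('w6b',(540,273)),('w6c',(541,277)),('w8',(538,271)),('w8b',(538,271))):
    d=load(f)[1]; print(f,cv2.cvtColor(d['img'],cv2.COLOR_RGB2HSV)[c[1]-3:c[1]+4:3,c[0],:].tolist())
E
```

```text
t 16.1 p [ 0.5036 -0.1521  0.0439] q [-0.425  0.38   1.875 -0.002  0.887  0.109] ydeg -30.54 xax [-0.001 -0.001 -1.   ] F [-10.3   1.6  17.1] w 0.0854
u,v -0.0589 -0.0003 Fu,Fv,Fz -9.7 -3.9 17.1
[(531, array([569.8, 116.5])), (231, array([538.3, 272. ])), (86, array([460.7, 296.9]))]
red [(7725, array([492.6, 147.1]))]
yellow [(2464, array([486.7, 271.5]))]
blue []
green []
w6 [[11, 32, 202], [10, 31, 203], [10, 33, 203]]
w6b [[0, 0, 141], [15, 4, 136], [20, 5, 141]]
w6c [[150, 2, 137], [150, 2, 136], [10, 5, 141]]
w8 [[30, 2, 143], [30, 2, 137], [30, 9, 142]]
w8b [[50, 5, 143], [90, 4, 142], [30, 2, 139]]
```

Call:
step_arm(
  increments=[
    {"grip": 1,"delta_pos": [-0.002,0.0012,0.002],"twist": 0},
    {"grip": 1,"delta_pos": [-0.0033,0.0019,0.0015],"twist": 0},
    {"grip": 1,"delta_pos": [-0.0038,0.0022,0.001],"twist": 0},
    {"grip": 1,"delta_pos": [0,0,0],"twist": 0},
    {"grip": 1,"delta_pos": [0,0,0],"twist": 0},
    {"grip": 1,"delta_pos": [0,0,0],"twist": 0},
  ],
)

```text
clock: 16.65
position: [0.4958, -0.1465, 0.0463]
ee_rot: [0.351, 0.614, 0.351, -0.614]
contact_force: [0.6, 0.6, -1.0]
width: 0.0854
```

```bash
python3 - <<'E'
from h import *
rel(KY); pins('w9')
rel(KG)
E
```

```text
t 16.65 p [ 0.4958 -0.1465  0.0463] q [-0.422  0.366  1.893  0.     0.883  0.111] ydeg -30.53 xax [ 0.  0. -1.] F [ 0.6  0.6 -1. ] w 0.0854
u,v -0.0685 0.0006 Fu,Fv,Fz 0.2 0.8 -1.0
[(461, array([594. , 118.4])), (83, array([460.7, 296.7]))]
red [(7520, array([515.8, 148.7]))]
yellow [(3410, array([502.6, 277.2]))]
blue [(480, array([504.2, 389.3]))]
green []
t 16.7 p [ 0.4958 -0.1465  0.0463] q [-0.422  0.366  1.893  0.     0.883  0.111] ydeg -30.54 xax [-0.  0. -1.] F [-0.9  0.2  0.6] w 0.0855
u,v -0.069 0.1084 Fu,Fv,Fz -0.9 -0.3 0.6
```

Call:
step_arm(
  increments=[
    {"grip": 1,"delta_pos": [-0.006,-0.0095,0.001],"twist": 0},
    {"grip": 1,"delta_pos": [-0.01,-0.0172,0],"twist": 0},
    {"grip": 1,"delta_pos": [-0.01,-0.0172,0],"twist": 0},
    {"grip": 1,"delta_pos": [-0.01,-0.0172,0],"twist": 0},
    {"grip": 1,"delta_pos": [-0.01,-0.0172,0],"twist": 0},
    {"grip": 1,"delta_pos": [-0.0087,-0.0146,0],"twist": 0},
    {"grip": 1,"delta_pos": [0,0,0],"twist": 0},
    {"grip": 1,"delta_pos": [0,0,0],"twist": 0},
    {"grip": 1,"delta_pos": [0,0,0],"twist": 0},
    {"grip": 1,"delta_pos": [0,0,0],"twist": 0},
  ],
)

```text
clock: 17.53
position: [0.4412, -0.2389, 0.0475]
ee_rot: [0.351, 0.614, 0.351, -0.614]
contact_force: [0.4, 0.4, -0.2]
width: 0.0853
```

```bash
python3 - <<'E'
from h import *
rel(KG); pins('w10')
E
```

```text
t 17.53 p [ 0.4412 -0.2389  0.0475] q [-0.635  0.346  1.924  0.     0.872 -0.103] ydeg -30.51 xax [-0.  0. -1.] F [ 0.4  0.4 -0.2] w 0.0853
u,v -0.0693 0.0011 Fu,Fv,Fz 0.2 0.5 -0.2
[(354, array([558.7, 273.6])), (128, array([585.3, 128. ])), (88, array([460.7, 296.9])), (32, array([591.7, 115.4]))]
red []
yellow [(2566, array([533.9,  12.6]))]
blue [(7548, array([514.3, 150.2]))]
green [(3501, array([501.8, 276.7]))]
```

Same geometry as before (green cap at the same pixel as the earlier ones). Pressing green.

Call:
step_arm(
  increments=[
    {"grip": 1,"delta_pos": [0.0035,-0.002,0],"twist": 0},
    {"grip": 1,"delta_pos": [0.0026,-0.0015,0],"twist": 0},
    {"grip": 1,"delta_pos": [0.0008,-0.0005,-0.001],"twist": 0},
    {"grip": 1,"delta_pos": [0.0008,-0.0005,-0.0015],"twist": 0},
    {"grip": 1,"delta_pos": [0.0008,-0.0004,-0.0015],"twist": 0},
    {"grip": 1,"delta_pos": [0,0,-0.001],"twist": 0},
    {"grip": 1,"delta_pos": [0,0,0],"twist": 0},
    {"grip": 1,"delta_pos": [0,0,0],"twist": 0},
    {"grip": 1,"delta_pos": [0,0,0],"twist": 0},
  ],
)

```text
clock: 18.33
position: [0.4492, -0.2439, 0.0436]
ee_rot: [-0.351, -0.614, -0.351, 0.614]
contact_force: [-6.0, 4.2, 10.9]
width: 0.0854
```

```bash
python3 - <<'E'
from h import *
rel(KG); pins('w11'); d=load('w11')[1]; print(cv2.cvtColor(d['img'],cv2.COLOR_RGB2HSV)[269:276:3,538].tolist())
E
```

```text
t 18.33 p [ 0.4492 -0.2439  0.0436] q [-0.634  0.363  1.908 -0.     0.871 -0.101] ydeg -30.53 xax [-0.  0. -1.] F [-6.   4.2 10.9] w 0.0854
u,v -0.0598 0.0008 Fu,Fv,Fz -7.3 0.6 10.9
[(306, array([539.4, 275.5])), (302, array([569.8, 121.5])), (88, array([460.7, 296.9]))]
red []
yellow [(2169, array([511.5,  11. ]))]
blue [(7917, array([493.8, 150.8]))]
green [(2410, array([488.6, 274. ]))]
[[30, 5, 146], [30, 5, 144], [45, 4, 144]]
```

Call:
step_arm(
  increments=[
    {"grip": 1,"delta_pos": [-0.002,0.0012,0.002],"twist": 0},
    {"grip": 1,"delta_pos": [-0.0033,0.0019,0.0015],"twist": 0},
    {"grip": 1,"delta_pos": [-0.0038,0.0022,0.001],"twist": 0},
    {"grip": 1,"delta_pos": [-0.012,0.0071,0],"twist": 0},
    {"grip": 1,"delta_pos": [-0.012,0.0071,0],"twist": 0},
    {"grip": 1,"delta_pos": [-0.012,0.0071,0],"twist": 0},
    {"grip": 1,"delta_pos": [0,0,0],"twist": 0},
    {"grip": 1,"delta_pos": [0,0,0],"twist": 0},
    {"grip": 1,"delta_pos": [0,0,0.02],"twist": 0},
    {"grip": 1,"delta_pos": [0,0,0.03],"twist": 0},
  ],
)

```text
clock: 19.22
position: [0.4038, -0.2174, 0.0956]
ee_rot: [-0.349, -0.613, -0.352, 0.615]
contact_force: [0.6, -0.3, -1.2]
width: 0.0854
```

Call:
step_arm(
  increments=[
    {"grip": 1,"delta_pos": [0,0,0.035],"twist": 0},
    {"grip": 1,"delta_pos": [0,0,0.035],"twist": 0},
    {"grip": 1,"delta_pos": [0,0,0.035],"twist": 0},
    {"grip": 1,"delta_pos": [0,0,0.035],"twist": 0},
    {"grip": 1,"delta_pos": [0.0,0.02,0.02],"twist": 0},
    {"grip": 1,"delta_pos": [0.0,0.03,0],"twist": 0},
    {"grip": 1,"delta_pos": [0.0,0.03,0],"twist": 0},
    {"grip": 1,"delta_pos": [0,0,0],"twist": 0},
    {"grip": 1,"delta_pos": [0,0,0],"twist": 0},
    {"grip": 1,"delta_pos": [0,0,0],"twist": 0},
  ],
)

```text
clock: 20.05
position: [0.4053, -0.1385, 0.2573]
ee_rot: [0.352, 0.614, 0.35, -0.614]
contact_force: [0.2, -0.3, -0.4]
width: 0.0852
```

```bash
python3 - <<'E'
from h import *
st(); s,w=save('wrist','w12'); s,t=save('top','t12'); s,e=save('scene','s12')
for f in('t0','t12'):
    s,d=load(f)
    W=onplane(s,d,[b[1] for b in [blobs(d,(20,8,150),(40,80,255),200,(340,235,400,295))[0]]],.05); print('bowl',W)
    D=np.abs(load('t0')[1]['img'].astype(int)-load('t12')[1]['img']).max(2)
for n,(x0,y0,x1,y1) in dict(dish=(285,250,320,288),mould=(175,205,210,240),bowl=(345,243,393,290),tray=(145,248,190,295)).items(): print(n,(D[y0:y1,x0:x1]>40).sum())
a=cv2.resize(t['img'][180:300,160:400],(640,320),interpolation=cv2.INTER_CUBIC)[:200]
cv2.imwrite('pics/v12.png',np.vstack([w['img'],a])[:,:,::-1])
E
```

```text
t 20.05 p [ 0.4053 -0.1385  0.2573] q [-4.910e-01  3.500e-02  1.740e+00 -1.000e-03  1.365e+00  4.100e-02] ydeg -30.5 xax [ 0.001 -0.002 -1.   ] F [ 0.2 -0.3 -0.4] w 0.0852
bowl [[ 0.39000905 -0.05694519  0.05      ]]
bowl [[ 0.39001396 -0.05666507  0.05      ]]
dish 0
mould 0
bowl 0
tray 0
```

View pics/v12.png

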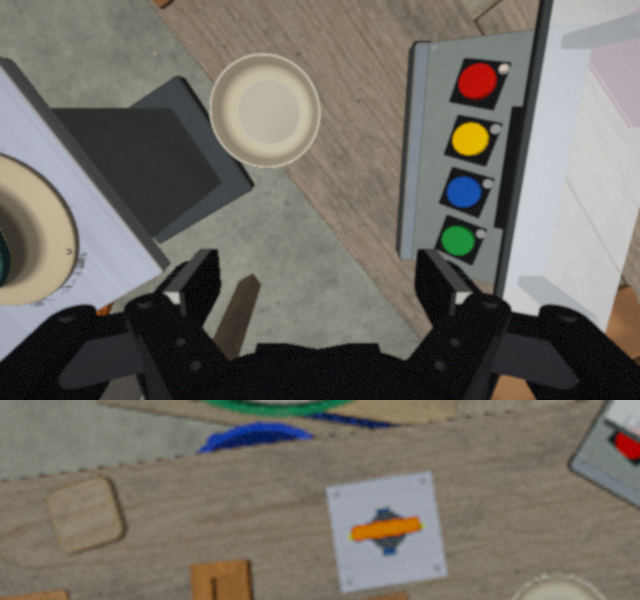

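```bash
python3 - <<'E'
from h import *
d=load('w12')[1]; h=cv2.cvtColor(d['img'],cv2.COLOR_RGB2HSV)
for n,(x,y) in dict(red=(504,69),yellow=(495,129),blue=(487,184),green=(481,234)).items(): print(n,h[y-1:y+2,x-1:x+2,1:].mean((0,1)))
s=st(); manip.sign_off()
E
```

```text
red [ 30.77777778 197.        ]
yellow [  4.33333333 147.77777778]
blue [  3.44444444 149.22222222]
green [  4.44444444 148.44444444]
t 20.2 p [ 0.4048 -0.1388  0.2569] q [-0.493  0.035  1.74  -0.     1.366  0.041] ydeg -30.6 xax [-0. -0. -1.] F [-0.2  0.1 -0.1] w 0.0856
the job is handed in; nothing more can be done
```

The job is done and handed in at about 20 s on the robot's clock.

**T-key:** I took it from the stand, lowered it through the blue box's slot until the collar touched the lid, turned it −90° and let go. The last top picture shows the handle lying along the line of the two yellow dots.

**Kiln keys:** I pressed blue, yellow and green, in that order, each to its hard stop. The force rose past the springs' 5.5 N each time. The key was released before the next press, and the force was back to about zero after each release.
- Moves cannot tilt the tool, so I did not press at 40 degrees. I pressed with the corner of one open finger, reaching in under the visor from the front and moving roughly along the key axis.

**Last checks:**
- The blue, yellow and green pins look sunk (grey). The red pin is still bright and proud, and the red key was never touched.
- The dish, bowl and mould show no change between the first and last top pictures.
- The gripper is open, clear of everything, with about 0 N on the wrist.

**Things that went wrong or stayed unclear:**
- On the first reach under the visor, a gripper knuckle pressed up against its underside with about 28 N (the limit is 40 N). I lowered the tool at once and stayed below that height afterwards.
- While freeing the tool from the visor, the finger had already begun to press the blue key, so its press came in stages without a release in between.
- The last picture shows a dark band behind the keys near the visor edge that the earlier overview did not show. I did not find out what it is.

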